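# Shut the charging box's roof vent with the hooked pole

## Robot

A 7-joint arm with a two-finger parallel gripper is mounted at the origin on the work surface. World frame = base frame: x ahead of the robot, y to its left, z up, the work surface at z = 0. Lengths are in m, angles in rad, forces in N, time in s.
With the tool pointing down it reaches from about 0.4 to 0.85 m from the base axis. Payload 4.5 kg.
Tool frame: the origin (TCP) lies midway between the tips of the shut fingers; the grasp point (between the pads) lies 19 mm behind it; z points along the fingers, y is the line along which they close (so a half turn about z gives the same grasp; the last joint's range is limited). The gripper opens to 88 mm and grips with 3 to 60 N. Pads are 18 mm wide; open, the fingers measure 123 mm over their backs; the gripper's body (75 mm by 187 mm) begins 45 mm behind the grasp point.
Start: joints at [1.224, 0.689, -0.195, 1.565, 0.157, 0.902, -0.215], TCP at [0.232, -0.58, 0.239] pointing down, gripper open.
Joint ranges: [-3.01, 3.01], [-0.46, 2.08], [-1.47, 1.51], [0.13, 2.56], [-1, 4.14], [0.04, 2.09], [-2.66, 2.66]. Speed limits (rad/s): [2.57, 2.57, 3.14, 3.14, 3.14, 3.14, 3.14].

## Interface

Orientations are given as a unit quaternion [x, y, z, w].
In Python, from plant import r, eyes, finish_job gives the robot as it stands. The module is installed in compiled form; this text tells all that it offers.
- The arm moves only by the tool move_arm, never from a script. Its argument "motion" is a list of rows, each a list of 7 numbers: the shift along the tool's x, y, z in mm, then the turn, a rotation vector about the tool's x, y, z in degrees, then the closure, from 0 (fully open) to 1 (shut). A call has 1 to 5 rows; each row is the pose to reach, as a shift and turn from the pose commanded when the call began, along the tool's axes at that moment; what a row does not reach only later rows make up. A row lasts 1/8 s, in which the tool goes at most 62.5 mm and 10.7 degrees, less where a joint would pass 70% of its speed; a pose out of reach is approached as far as the arm can. A call with a gripper value outside its range is refused whole. The fingers move at their own pace and stop on an object; "newtons" is the grip in N (left out, the last holds). Time passes only in rows, so rows that repeat a pose let the fingers close. It gives the time, the measured TCP pose, the force, the opening and the grip force at its end, in the units of the state.
- r.get_state(): the state, without advancing time (a new reading comes with each control period).
- eyes.snapshot(name): name is "side" or "top" or "wrist"; returns a dict with "frame" (420x560x3 uint8, red, green, blue), "z_map" (420x560 float32, m along the optical axis (not along the pixel's ray), 0 where there is no reading), "intrinsics" (3x3 intrinsics, pixels), "world_to_cam" (4x4, takes a point from world to camera coordinates). Camera axes: x right, y down, z forward; pixel columns grow to the right and rows downward; lengths in m; the calibration is good to about 2 mm. A picture is of the moment at which its call begins.
- finish_job(): hands the job in; it is judged then, once.
The state is a dict: "clock": time; "q": joint angles; "qd": joint speeds; "joint_torque": joint torques, N m; "tool_pos": TCP position; "eef_rot": TCP orientation; "contact_force": force on the tool from outside, world axes, zero at the start; "moment": the same for the moment, N m; "opening": opening from 0.0 (shut) to 1.0 (fully open); "finger_force": force on a finger pad.
Only numpy, scipy, OpenCV 4.12 (cv2) and the standard library are available. Lean on these libraries where they do the work, as an engineer would, in place of code of your own. Each camera call takes 0.05 s, during which the arm holds its last target. There are 200 camera calls.

## Task

Charging of the little robot cars is over: pick up the pole with the hook, put its hook into the ring eye on the open roof flap of the charging box, and use it to swing the flap fully shut. Then take the hook out of the eye and lay the pole gently back down flat on the desk, flap still shut.

Things in the scene. Friction and masses are not known exactly. Their poses are not given: they have to be found in the camera images.
- pole: Pole with an L-shaped hook, 0.18 kg (one without a hook lies beside it, not needed). Wooden handle 20 wide, 26 tall, then a rod 8 mm thick. Origin: underside of the handle at the balance point: grip here. x runs to the hook, z up; handle x -170 to 70, rod at z 13 on to x 230, then the hook's pin, 60 long along -y. Lies flat, crosswise, hook end to the left, pin pointing away from the robot.
- pole_hook (a point): Point on the axis of the hook's pin (8 mm in diameter), 35 mm from the rod's centre line and 25 mm short of the pin's end: x 230, y -35, z 13 mm in the pole's frame. Axes as the pole's.
- flap_eye (a point): Centre of the ring eye (inner diameter 34, wire 6 mm) on the free edge of the roof flap of the grey charging box (140 mm high) at the left. x: the ring's axis, level, parallel to the hinge, away from the robot: the pin enters along +x. y: across the flap to the hinge line, 165 mm away and 143 mm above the desk. z: normal of the flap, up when shut. Flap sheet 235 x 140 x 6, begins 25 mm from here.
- flap (a joint): Opening angle of the roof flap, rad: 0 = shut (level, ring sticking out to the right of the box, 143 mm above the desk); at the start 1.0 to 1.3, eye on top and leaning to the right. Closing swings the eye to the right and down. The hinge is stiff: the flap stays where it is left, 1 to 2 N at the eye moves it.

How it is judged:
By the outcome, as a careful person would: the job done as asked, in the order asked, and still so for the second after the job is handed in, with the robot touching nothing.
It also fails if it takes over 64 s, if anything falls off the work surface, if the arm or the gripper's body presses on something with over 40 N, if the wrist force passes 120 N, or if a joint passes its speed limit or range.

## Working session

There is one attempt and no reset: what is moved stays moved. The work goes in short steps, Python scripts to look and compute and a tool call to move; the robot and the scene stay as the last step left them, time stands still between calls to the robot, and variables do not carry over. Pictures are saved under pics/ and viewed, at most 10 in all, crops included, and the job is handed in when it is done.

Besides the shell and the picture viewer there is one more tool, called after "Call:" as name([rows], argument=value, ...), one row to a line, values as JSON. move_arm: Moves the arm, as the interface text tells. Its arguments: {"type":"object","properties":{"motion":{"type":"array","items":{"type":"array","items":{"type":"number"}}},"newtons":{"type":"number"}},"required":["motion"]}

```bash
mkdir -p pics
cat > h.py <<'E'
import numpy as np,cv2
from scipy.spatial.transform import Rotation as R
from plant import r,eyes
def pts(s):
    z=s["z_map"];K=s["intrinsics"];v,u=np.indices(z.shape)
    c=np.stack([(u-K[0,2])/K[0,0]*z,(v-K[1,2])/K[1,1]*z,z],-1)
    T=np.linalg.inv(s["world_to_cam"]);p=c@T[:3,:3].T+T[:3,3];p[z==0]=np.nan
    return p
def proj(s,p):
    c=s["world_to_cam"]@np.append(p,1);c=s["intrinsics"]@c[:3];return c[:2]/c[2]
def save(n,im): cv2.imwrite("pics/"+n+".png",cv2.cvtColor(im,cv2.COLOR_RGB2BGR))
E
python3 - <<'E'
from h import *
a=eyes.snapshot("side");b=eyes.snapshot("top")
np.savez("s0.npz",**{k+n:s[k] for n,s in(("a",a),("b",b)) for k in s})
save("side0",a["frame"]);save("top0",b["frame"])
for s in(a,b):
    print(s["intrinsics"].round(1).tolist(),np.linalg.inv(s["world_to_cam"]).round(3).tolist())
s=r.get_state();print({k:np.round(v,3) for k,v in s.items()})
E
```

```text
[[390.6, 0.0, 285.7], [0.0, 390.6, 206.2], [0.0, 0.0, 1.0]] [[-0.914, -0.261, 0.31, 0.344], [-0.405, 0.615, -0.677, 0.59], [-0.014, -0.744, -0.668, 0.645], [0.0, 0.0, 0.0, 1.0]]
[[511.5, 0.0, 271.7], [0.0, 511.5, 211.7], [0.0, 0.0, 1.0]] [[0.027, -0.994, 0.106, 0.474], [-0.999, -0.029, -0.022, 0.069], [0.025, -0.105, -0.994, 1.165], [0.0, 0.0, 0.0, 1.0]]
{'clock': np.float64(0.1), 'q': array([ 1.224,  0.69 , -0.195,  1.566,  0.157,  0.903, -0.215]), 'qd': array([ 0.   , -0.002,  0.002, -0.002,  0.002,  0.001,  0.   ]), 'joint_torque': array([-4.0000e-03, -5.2850e+01, -1.2720e+00, -1.5384e+01, -5.3000e-02,
        2.0000e-03,  0.0000e+00]), 'tool_pos': array([ 0.232, -0.58 ,  0.238]), 'eef_rot': array([ 0.982,  0.189, -0.   , -0.001]), 'contact_force': array([-0.085,  0.635, -0.225]), 'moment': array([ 0.01 , -0.029, -0.033]), 'finger_force': np.float64(0.0), 'opening': np.float64(0.999)}
```

View pics/side0.png

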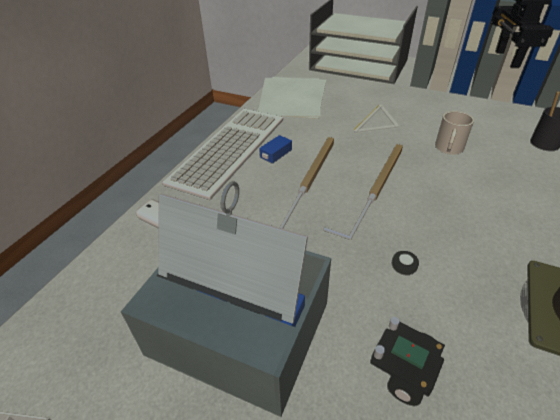

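View pics/top0.png

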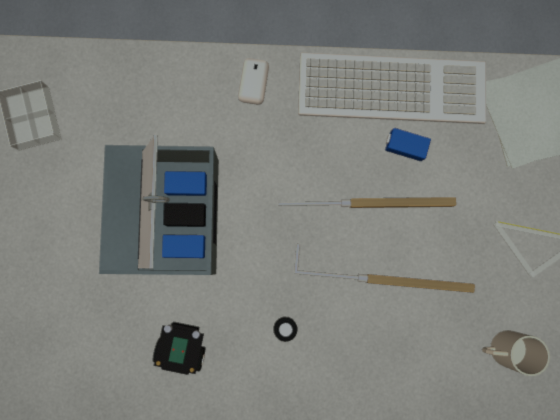

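Side view: the hook pole's handle runs (400,147)→(373,197), hook bend near (352,236), pin to (327,231); ring eye at about (231,197). Top view: handle (365,278)–(474,288), bend (298,271), pin end (299,247), ring about (155,199).

```bash
cat > m.py <<'E'
from h import *
d=np.load("s0.npz");a={k[:-1]:d[k] for k in d if k[-1]=="a"};b={k[:-1]:d[k] for k in d if k[-1]=="b"}
def ray(s,u,v):
    T=np.linalg.inv(s["world_to_cam"]);q=T[:3,:3]@np.linalg.inv(s["intrinsics"])@[u,v,1];return T[:3,3],q/np.linalg.norm(q)
def plane(s,u,v,z):
    o,q=ray(s,u,v);return o+q*(z-o[2])/q[2]
pa,pb=pts(a),pts(b)
# handle, top view
hsv=cv2.cvtColor(b["frame"],cv2.COLOR_RGB2HSV)
m=cv2.inRange(hsv,(8,90,60),(25,255,255));m[:240]=0;m[310:]=0;m[:,:350]=0;m[:,485:]=0
(c,sz,an)=cv2.minAreaRect(cv2.findNonZero(m));box=cv2.boxPoints((c,sz,an))
print("handle box",[plane(b,*p,.024).round(4).tolist() for p in box], "z med",np.nanmedian(pb[m>0][:,2]))
c=plane(b,*c,.024)
for uv in((298,271),(299,247)): print("hook top",plane(b,*uv,.013).round(4))
# flap: side view points of sheet
print("side ring pts");
g=pa[178:216,215:245];k=np.isfinite(g[...,0])&(g[...,2]>.2)
q=g[k];print(len(q),q.min(0),q.max(0),np.median(q,0))
s=pa[215:300:6,165:300:6].reshape(-1,3);s=s[np.isfinite(s[:,0])]
s=s[s[:,2]>.16]
cc=np.median(s,0)
for i in range(4):
    U=np.linalg.svd(s-cc)[2][2]; e=abs((s-cc)@U); s=s[e<max(.004,np.median(e)*2)];cc=s.mean(0)
print("flap plane n",U.round(3),"c",cc.round(4),len(s),"angle",np.arctan2(abs(U[1]),abs(U[2])))
crop=lambda s,y0,y1,x0,x1,f:cv2.resize(s["frame"][y0:y1,x0:x1],None,fx=f,fy=f,interpolation=cv2.INTER_CUBIC)
A=crop(a,170,250,190,270,5);B=crop(b,165,245,115,195,5);save("ring",np.hstack([A,B]))
E
python3 m.py
```

```text
handle box [[0.4441, -0.1735, 0.024], [0.461, -0.1749, 0.024], [0.446, -0.4119, 0.024], [0.4291, -0.41, 0.024]] z med 0.026723543977498432
hook top [ 0.4646 -0.0196  0.013 ]
hook top [ 0.5184 -0.0207  0.013 ]
side ring pts
367 [0.57481328 0.22805633 0.26719746] [0.60615898 0.27236551 0.31961095] [0.58297288 0.25799514 0.29156839]
flap plane n [ 0.016 -0.933 -0.36 ] c [0.571  0.2826 0.2184] 271 angle 1.2029588647592413
```

View pics/ring.png

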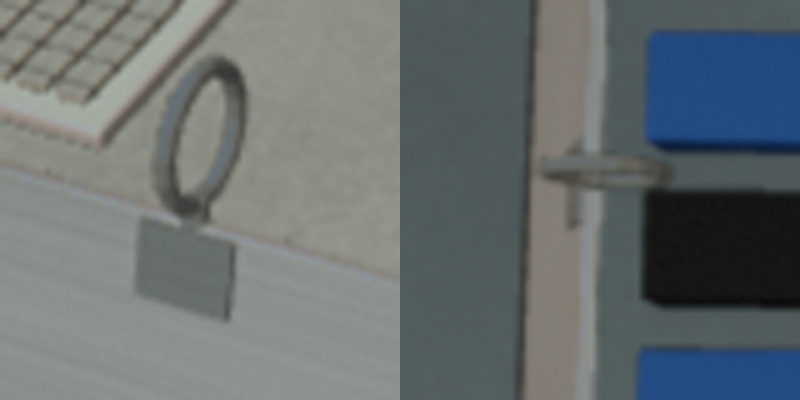

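The crop shows the ring centre at side pixel (230,197) and top pixel (156,199).

```bash
cat >> h.py <<'E'
def go(pos,rot):
    """shift (mm) and turn (deg) in tool axes from the current pose to a world pose"""
    s=r.get_state();q=R.from_quat(s["eef_rot"])
    print("now",s["tool_pos"].round(4),"shift",(q.inv().apply(np.array(pos)-s["tool_pos"])*1e3).round(1),"turn",np.degrees((q.inv()*rot).as_rotvec()).round(2),"t",round(float(s["clock"]),2))
def down(yaw):
    """tool pointing down, tool x at yaw (deg)"""
    c,s=np.cos(np.radians(yaw)),np.sin(np.radians(yaw));return R.from_matrix(np.array([[c,s,0],[s,-c,0],[0,0,-1.]]))
E
cat > t.py <<'E'
from m import *
def tri(L):
    M=0;v=0
    for o,q in L: P=np.eye(3)-np.outer(q,q);M=M+P;v=v+P@o
    x=np.linalg.solve(M,v);return x,[round(float(np.linalg.norm(np.cross(x-o,q))*1e3),1) for o,q in L]
if __name__=="__main__":
    e,res=tri([ray(a,230,197),ray(b,156,199.2)]);print("eye",e.round(4),res)
    th=np.arcsin((e[2]-.143)/.165);print("angle",th,"hinge y",e[1]+.165*np.cos(th))
    print("bend",tri([ray(a,352,236),ray(b,298,271)]),"pin end",tri([ray(a,327,231),ray(b,299,247)]))
    go([.448,-.244,.2],down(86.4))
E
python3 t.py | grep -v "ring pts"
```

```text
handle box [[0.4441, -0.1735, 0.024], [0.461, -0.1749, 0.024], [0.446, -0.4119, 0.024], [0.4291, -0.41, 0.024]] z med 0.026723543977498432
hook top [ 0.4646 -0.0196  0.013 ]
hook top [ 0.5184 -0.0207  0.013 ]
367 [0.57481328 0.22805633 0.26719746] [0.60615898 0.27236551 0.31961095] [0.58297288 0.25799514 0.29156839]
flap plane n [ 0.016 -0.933 -0.36 ] c [0.571  0.2826 0.2184] 271 angle 1.2029588647592413
eye [0.5833 0.2477 0.2953] [1.6, 1.6]
angle 1.1756957621889732 hinge y 0.3112236836475493
bend (array([ 0.46327482, -0.02013324,  0.00978141]), [1.4, 1.4]) pin end (array([ 0.51975629, -0.02132491,  0.00160346]), [1.0, 1.0])
now [ 0.232  -0.5797  0.238 ] shift [ 325.3 -231.3   38.4] turn [-9.000e-02 -5.000e-02 -6.458e+01] t 0.1
```

Call:
move_arm([
  [40,-29,0,0,0,-8,0],
  [81,-58,0,0,0,-16,0],
  [122,-87,0,0,0,-24,0],
  [163,-116,0,0,0,-32,0],
  [203,-145,0,0,0,-40,0],
], newtons=60)

```text
clock: 0.72
tool_pos: [0.3675, -0.3687, 0.2386]
eef_rot: [0.857, 0.516, -0.0, -0.0]
contact_force: [2.2, 0.2, 0.6]
opening: 1.001
finger_force: 0.0
```

```bash
python3 -c "
from h import *
go([.448,-.246,.1],down(86.4))"
```

```text
now [ 0.3675 -0.3687  0.2386] shift [146.1  13.7 138.6] turn [-1.000e-02 -1.000e-02 -2.432e+01] t 0.72
```

Call:
move_arm([
  [40,4,20,0,0,-8,0],
  [80,8,50,0,0,-16,0],
  [120,11,80,0,0,-24.3,0],
  [146,13.7,115,0,0,-24.3,0],
  [146,13.7,138,0,0,-24.3,0],
])

```text
clock: 1.35
tool_pos: [0.4491, -0.245, 0.0992]
eef_rot: [0.729, 0.684, 0.001, -0.001]
contact_force: [0.1, -0.7, 0.7]
opening: 1.001
finger_force: 0.0
```

Run:
```python
from h import *
s=eyes.snapshot("wrist");t=eyes.snapshot("top")
save("w1",s["frame"])
hsv=cv2.cvtColor(t["frame"],cv2.COLOR_RGB2HSV)
p=pts(s);h=cv2.cvtColor(s["frame"],cv2.COLOR_RGB2HSV)
m=cv2.inRange(h,(8,90,60),(25,255,255))>0
m&=(p[...,2]>.015)&(p[...,2]<.035)&(p[...,0]>.4)&(p[...,0]<.5)
q=p[m];print(len(q),q.min(0),q.max(0))
f=np.polyfit(q[:,1],q[:,0],1);print("slope",f[0],"yaw",90-np.degrees(np.arctan(f[0])),"x at -.246",np.polyval(f,-.246))
go([.448,-.246,.003],down(86.4))
```

```text
1269 [ 0.43092033 -0.38561836  0.02339365] [ 0.46146332 -0.17288708  0.0279177 ]
slope 0.06078442584558721 yaw 86.52158867551188 x at -.246 0.4480514650479971
now [ 0.4466 -0.2468  0.0986] shift [ 0.7  1.8 95.6] turn [-0.27 -0.08 -0.18] t 1.45
```

View pics/w1.png

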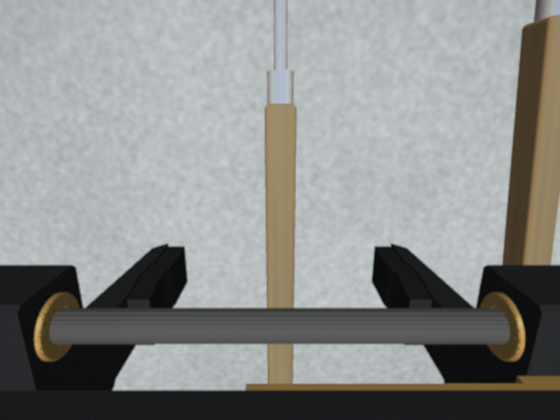

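The wrist view shows the handle centred between the fingers (columns 265–295), parallel to the tool axis.

Call:
move_arm([
  [0.5,1,45,0,0,0,0],
  [0.5,1,80,0,0,0,0],
  [0.5,1,95,0,0,0,0],
  [0.5,1,96,0,0,0,0],
  [0.5,1,96,0,0,0,0],
])

```text
clock: 2.08
tool_pos: [0.4496, -0.248, 0.0058]
eef_rot: [0.731, 0.683, 0.0, 0.001]
contact_force: [0.1, 0.5, -0.3]
opening: 0.997
finger_force: 0.0
```

Call:
move_arm([
  [0,0,0,0,0,0,1],
  [0,0,0,0,0,0,1],
  [0,0,0,0,0,0,1],
  [0,0,0,0,0,0,1],
  [0,0,0,0,0,0,1],
], newtons=60)

```text
clock: 2.7
tool_pos: [0.4489, -0.2475, 0.0047]
eef_rot: [0.731, 0.683, -0.0, -0.0]
contact_force: [-0.9, -1.0, 0.1]
opening: 0.456
finger_force: 0.0
```

Call:
move_arm([
  [0,0,0,0,0,0,1],
  [0,0,0,0,0,0,1],
  [0,0,-10,0,0,0,1],
  [0,0,-30,0,0,0,1],
  [0,0,-60,0,0,0,1],
])

```text
clock: 3.32
tool_pos: [0.4482, -0.2473, 0.0652]
eef_rot: [0.731, 0.683, -0.001, -0.001]
contact_force: [-0.2, 0.2, -2.0]
opening: 0.218
finger_force: 60.0
```

Run:
```python
from h import *
go([.548,-.06,.27],down(90))
```

```text
now [ 0.4482 -0.2473  0.0652] shift [ 193.6   86.5 -204.9] turn [-0.11 -0.02 -3.87] t 3.33
```

Run:
```python
from h import *
go([.49,-.03,.2865],down(91))
```

```text
now [ 0.4482 -0.2473  0.0652] shift [ 219.7   26.6 -221.3] turn [-0.11 -0.02 -4.87] t 3.33
```

Call:
move_arm([
  [10,2,-40,0,0,0,1],
  [30,5,-90,0,0,-1,1],
  [60,10,-140,0,0,-2,1],
  [100,18,-185,0,0,-3,1],
  [145,26,-215,0,0,-4.9,1],
])

```text
clock: 3.95
tool_pos: [0.4847, -0.1039, 0.2823]
eef_rot: [0.701, 0.713, 0.0, 0.001]
contact_force: [0.4, -0.2, -1.8]
opening: 0.216
finger_force: 60.0
```

Call:
move_arm([
  [30,0,-3,0,0,0,1],
  [60,0,-6,0,0,0,1],
  [75,0,-6,0,0,0,1],
  [75,0,-6,0,0,0,1],
])

```text
clock: 4.45
tool_pos: [0.4829, -0.0292, 0.2857]
eef_rot: [0.7, 0.714, -0.0, -0.0]
contact_force: [0.4, -1.2, -2.9]
opening: 0.22
finger_force: 60.0
```

Run:
```python
from h import *
st=r.get_state();print(st["tool_pos"].round(4),st["contact_force"].round(1))
a=eyes.snapshot("side");b=eyes.snapshot("top")
np.savez("s1.npz",**{k+n:s[k] for n,s in(("a",a),("b",b)) for k in s})
save("c1",np.hstack([cv2.resize(a["frame"],(400,300)),cv2.resize(b["frame"],(400,300))]))
f=lambda s,y0,x0:cv2.resize(s["frame"][y0:y0+100,x0:x0+100],None,fx=4,fy=4,interpolation=cv2.INTER_CUBIC)
h=[st["tool_pos"][0],st["tool_pos"][1]+.23,st["tool_pos"][2]+.0085]
pa_,pb_=proj(a,h),proj(b,h);print(pa_,pb_)
save("c1z",np.hstack([f(a,int(pa_[1])-50,int(pa_[0])-60),f(b,int(pb_[1])-50,int(pb_[0])-60)]));print(int(pa_[1])-50,int(pa_[0])-60,int(pb_[1])-50,int(pb_[0])-60)
```

```text
[ 0.4829 -0.0292  0.2857] [ 0.4 -1.2 -2.9]
[311.41066234 195.81378525] [180.65102617 258.24251358]
145 251 208 120
```

View pics/c1z.png

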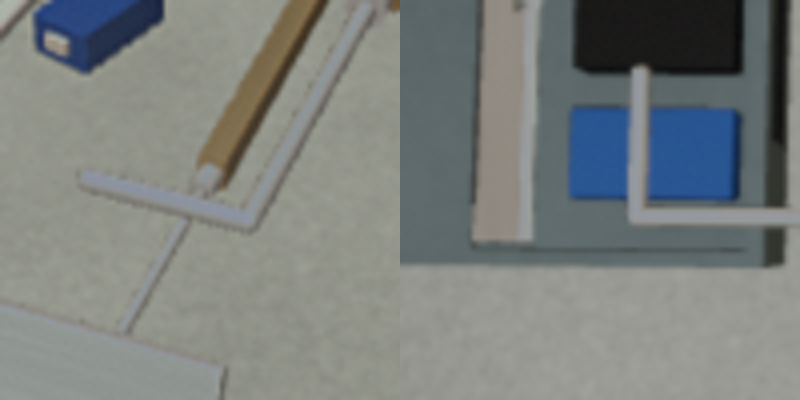

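Side crop: bend at full-image (314,199), pin tip (272,190). Top crop: bend (179,261.5), pin tip (180,225). The pole is level and held well.

```bash
python3 - <<'E' | tail -4
from t import *
B,rb=tri([ray(a,314,199.2),ray(b,179.2,261.5)]);P,rp=tri([ray(a,271.8,189.8),ray(b,180,225)])
e=np.array([.5833,.2477,.2953]);d=P-B
print("bend",B.round(4),rb,"tip",P.round(4),rp,"len",np.linalg.norm(d),"yaw err deg",np.degrees(np.arctan2(-d[1],d[0])),"dz",d[2])
hook=B+35*d/np.linalg.norm(d)/1000
print("hook",hook.round(4),"eye-hook mm",((e-hook)*1e3).round(1))
print("model hook minus tcp",hook-r.get_state()["tool_pos"])
E
```

```text
flap plane n [ 0.016 -0.933 -0.36 ] c [0.571  0.2826 0.2184] 271 angle 1.2029588647592413
bend [0.4777 0.2034 0.2919] [0.3, 0.3] tip [0.5404 0.2055 0.29  ] [1.0, 1.0] len 0.06276662384315362 yaw err deg -1.900760008300962 dz -0.0019018499590677251
hook [0.5127 0.2046 0.2908] eye-hook mm [70.6 43.1  4.5]
model hook minus tcp [0.02964343 0.23568007 0.00537921]
```

Call:
move_arm([
  [15,0,-4,0,0,0,1],
  [30,0,-4,0,0,0,1],
  [42,0,-4,0,0,0,1],
  [42,0,-4,0,0,0,1],
])

```text
clock: 5.05
tool_pos: [0.4825, 0.014, 0.2898]
eef_rot: [0.7, 0.714, 0.0, -0.0]
contact_force: [1.0, -0.5, -2.4]
opening: 0.222
finger_force: 60.0
```

Run:
```python
from h import *
st=r.get_state();print(st["tool_pos"].round(4),st["contact_force"].round(1))
a=eyes.snapshot("side");b=eyes.snapshot("top")
f=lambda s,y0,x0:cv2.resize(s["frame"][y0:y0+100,x0:x0+100],None,fx=4,fy=4,interpolation=cv2.INTER_CUBIC)
save("c2",np.hstack([f(a,150,200),f(b,165,115)]))
```

```text
[0.4825 0.014  0.2898] [ 1.  -0.5 -2.4]
```

View pics/c2.png

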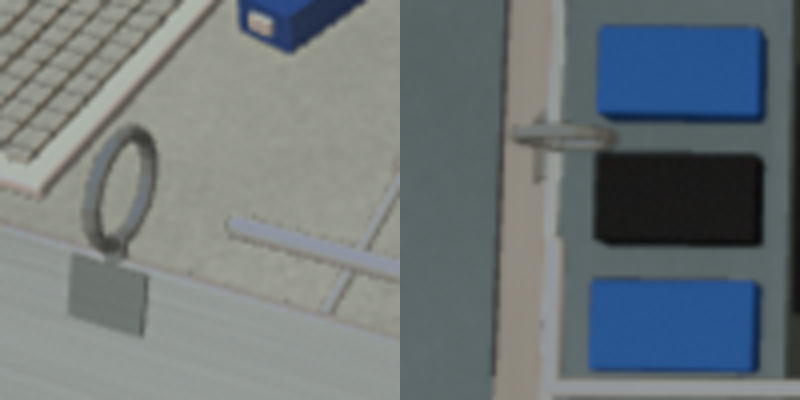

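The side crop shows the pin pointing at the ring's middle, with its line passing about 2 px low. The top crop shows the pin's line (552,385)→(557,237) aimed at the ring centre (565,135). Inserting.

Call:
move_arm([
  [0,20,-2,0,0,0,1],
  [0,40,-2,0,0,0,1],
  [0,56,-2,0,0,0,1],
  [0,69,-2,0,0,0,1],
  [0,69,-2,0,0,0,1],
])

```text
clock: 5.78
tool_pos: [0.5521, 0.0132, 0.2914]
eef_rot: [0.701, 0.713, -0.0, -0.0]
contact_force: [-0.3, -0.6, -2.5]
opening: 0.223
finger_force: 60.0
```

Run:
```python
from h import *
st=r.get_state();print(st["tool_pos"].round(4),st["contact_force"].round(1))
a=eyes.snapshot("side");b=eyes.snapshot("top")
f=lambda s,y0,x0:cv2.resize(s["frame"][y0:y0+100,x0:x0+100],None,fx=4,fy=4,interpolation=cv2.INTER_CUBIC)
save("c3",np.hstack([f(a,150,200),f(b,165,115)]))
```

```text
[0.5521 0.0132 0.2914] [-0.3 -0.6 -2.5]
```

View pics/c3.png

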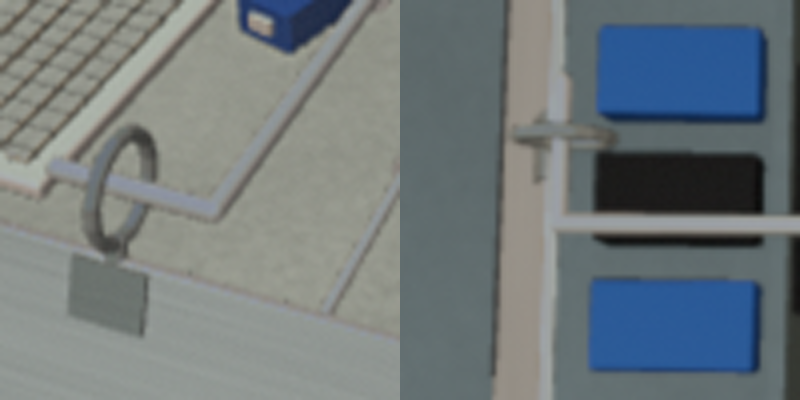

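The pin now passes through the ring: its tip shows beyond it at side-crop (55,168), and the bend is at (215,212). Swinging the flap along the arc.

Call:
move_arm([
  [-12,0,6,0,0,0,1],
  [-24,0,13,0,0,0,1],
  [-37,0,21,0,0,0,1],
  [-50,0,32,0,0,0,1],
  [-61,0,44,0,0,0,1],
])

```text
clock: 6.5
tool_pos: [0.5525, -0.0487, 0.2468]
eef_rot: [0.701, 0.713, -0.0, -0.0]
contact_force: [0.3, -0.4, -0.9]
opening: 0.218
finger_force: 60.0
```

Call:
move_arm([
  [-10,0,13,0,0,0,1],
  [-20,0,27,0,0,0,1],
  [-27,0,42,0,0,0,1],
  [-33,0,57,0,0,0,1],
  [-33,0,57,0,0,0,1],
])

```text
clock: 7.12
tool_pos: [0.5523, -0.0811, 0.1892]
eef_rot: [0.701, 0.713, -0.001, -0.001]
contact_force: [0.4, -0.4, -2.2]
opening: 0.22
finger_force: 60.0
```

Run:
```python
from h import *
st=r.get_state();print(st["tool_pos"].round(4),st["contact_force"].round(1),st["moment"].round(2))
a=eyes.snapshot("side")
f=lambda s,y0,x0:cv2.resize(s["frame"][y0:y0+200,x0:x0+250],None,fx=2.5,fy=2.5,interpolation=cv2.INTER_CUBIC)
save("c4",f(a,130,120))
```

```text
[ 0.5523 -0.0811  0.1892] [ 0.4 -0.4 -2.2] [-0.07 -0.04  0.01]
```

View pics/c4.png

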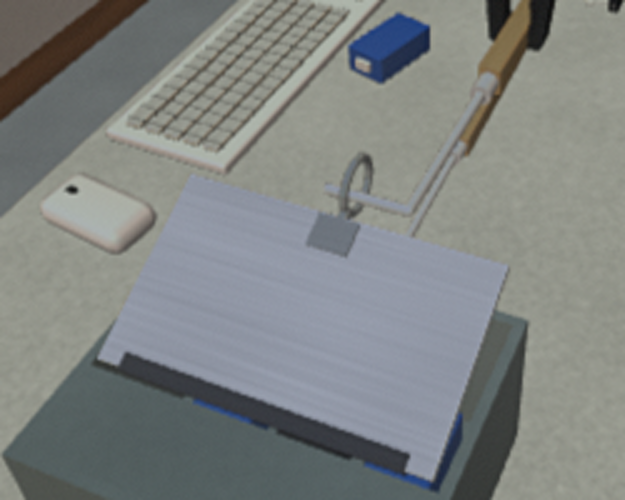

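Flap about half shut, pin still in the ring (crop (345,192)). Continuing.

Call:
move_arm([
  [-3,0,13,0,0,0,1],
  [-5,0,26,0,0,0,1],
  [-7,0,39,0,0,0,1],
  [-7,0,52,0,0,0,1],
  [-7,0,60,0,0,0,1],
])

```text
clock: 7.8
tool_pos: [0.553, -0.0876, 0.1296]
eef_rot: [0.701, 0.713, -0.0, -0.0]
contact_force: [-0.1, -0.8, -1.1]
opening: 0.222
finger_force: 60.0
```

Call:
move_arm([
  [0,0,3,0,0,0,1],
  [0,0,6,0,0,0,1],
  [0,0,8,0,0,0,1],
  [0,0,8,0,0,0,1],
])

```text
clock: 8.3
tool_pos: [0.5535, -0.0872, 0.1228]
eef_rot: [0.701, 0.713, 0.0, 0.0]
contact_force: [0.1, 0.4, -1.1]
opening: 0.224
finger_force: 60.0
```

```bash
cat > fl.py <<'E'
from h import *
st=r.get_state();print(st["tool_pos"].round(4),st["contact_force"].round(1),st["moment"].round(2))
b=eyes.snapshot("top");a=eyes.snapshot("side")
for s in(a,b):
    p=pts(s).reshape(-1,3);q=p[(p[:,0]>.49)&(p[:,0]<.68)&(p[:,1]>.17)&(p[:,1]<.31)&(p[:,2]>.13)&(p[:,2]<.26)]
    f=np.polyfit(q[:,1],q[:,2],1);print("flap angle",-np.arctan(f[0]),"z at .18",np.polyval(f,.18),"z at .3",np.polyval(f,.3),len(q),"rms",np.std(q[:,2]-np.polyval(f,q[:,1])))
import sys
if len(sys.argv)>1: save(sys.argv[1],np.hstack([cv2.resize(s["frame"][y:y+200,x:x+200],(400,400),interpolation=cv2.INTER_CUBIC) for s,y,x in((a,150,150),(b,130,90))]))
E
python3 fl.py c5
```

```text
[ 0.5535 -0.0872  0.1228] [ 0.1  0.4 -1.1] [-0.04 -0.13  0.02]
flap angle -0.001541278155050398 z at .18 0.14520706751243972 z at .3 0.14539202103750054 7675 rms 0.0010324136211792114
flap angle 0.00014766791806596137 z at .18 0.1461866481980872 z at .3 0.14616892804779047 6613 rms 0.001904698494181736
```

Call:
move_arm([
  [0,0,2,0,0,0,1],
  [0,0,4,0,0,0,1],
  [0,0,6,0,0,0,1],
  [0,0,6,0,0,0,1],
  [0,0,6,0,0,0,1],
])

```text
clock: 9.02
tool_pos: [0.5536, -0.0873, 0.1168]
eef_rot: [0.701, 0.713, 0.0, 0.0]
contact_force: [0.2, -0.1, 0.5]
opening: 0.226
finger_force: 60.0
```

```bash
python3 fl.py c5
```

```text
[ 0.5536 -0.0873  0.1168] [ 0.2 -0.1  0.5] [ 0.58 -0.13 -0.01]
flap angle -0.001768625930207363 z at .18 0.14518239330856775 z at .3 0.14539462864148603 7652 rms 0.001036012909341055
flap angle -5.323542812836774e-05 z at .18 0.1461968086203981 z at .3 0.14620319687177954 6608 rms 0.0019422860301761189
```

View pics/c5.png

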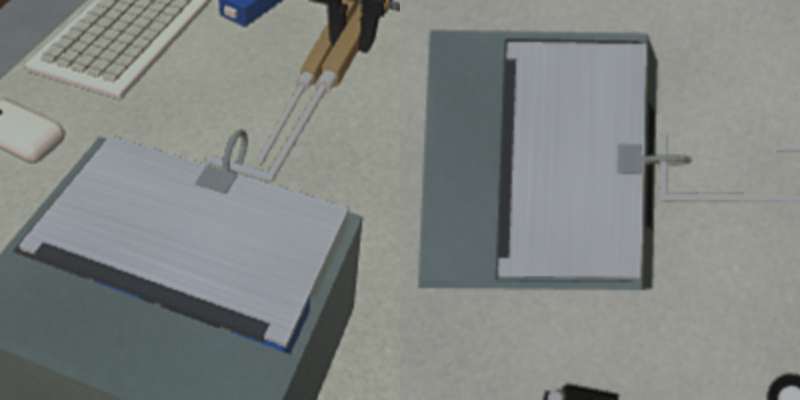

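Flap lies level and firmly shut; further pressing meets its stop. The pin sits low in the ring. Lift it to the ring's middle, then withdraw toward the robot.

Call:
move_arm([
  [0,0,-4,0,0,0,1],
  [0,0,-9,0,0,0,1],
  [0,0,-14,0,0,0,1],
  [0,0,-17,0,0,0,1],
  [0,0,-17,0,0,0,1],
])

```text
clock: 9.75
tool_pos: [0.5535, -0.0875, 0.134]
eef_rot: [0.701, 0.713, 0.0, 0.0]
contact_force: [0.1, -0.3, -2.1]
opening: 0.222
finger_force: 60.0
```

```bash
python3 fl.py
python3 - <<'E'
from h import *
a=eyes.snapshot("side")
im=a["frame"][195:255,230:310]
save("c6",cv2.resize(im,None,fx=7,fy=7,interpolation=cv2.INTER_CUBIC))
E
```

```text
[ 0.5535 -0.0875  0.134 ] [ 0.1 -0.3 -2.1] [-0.04 -0.03 -0.01]
flap angle -0.000974395949140522 z at .18 0.14524522932085177 z at .3 0.14536215687175416 7658 rms 0.001029815677471651
flap angle -0.0004433396106124883 z at .18 0.14617883696823866 z at .3 0.14623203772499768 6610 rms 0.001888356776325729
```

View pics/c6.png

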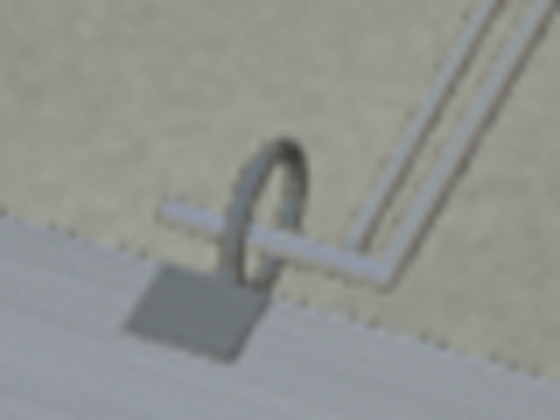

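The pin hangs free in the ring, slightly below centre (pin at (265,235), ring centre about (265,215)). Lifting 3 mm and withdrawing.

Call:
move_arm([
  [0,0,-3,0,0,0,1],
  [0,-15,-3,0,0,0,1],
  [0,-32,-3,0,0,0,1],
  [0,-52,-3,0,0,0,1],
  [0,-75,-3,0,0,0,1],
])

```text
clock: 10.52
tool_pos: [0.4782, -0.0886, 0.1369]
eef_rot: [0.701, 0.713, 0.0, 0.0]
contact_force: [-0.2, 0.0, -2.1]
opening: 0.222
finger_force: 60.0
```

```bash
python3 fl.py;  python3 - <<'E'
from h import *
go([.449,-.2475,.137],down(86.5))
E
```

```text
[ 0.4782 -0.0886  0.1369] [-0.2  0.  -2.1] [-0.1  -0.08  0.01]
flap angle -0.0013573437140892773 z at .18 0.14521881793792 z at .3 0.14538169928364061 7671 rms 0.001043427605196212
flap angle 9.533188126482657e-05 z at .18 0.14618377768362684 z at .3 0.14617233785784042 6601 rms 0.0019000103092009799
now [ 0.4755 -0.0892  0.1367] shift [-157.8  -29.3   -0. ] turn [-0.23  0.07  4.53] t 10.62
```

Call:
move_arm([
  [-20,-10,0,0,0,0,1],
  [-55,-18,0,0,0,1,1],
  [-95,-25,0,0,0,3,1],
  [-135,-29,0,0,0,4.5,1],
  [-158,-29,0,0,0,4.5,1],
])

```text
clock: 11.25
tool_pos: [0.4527, -0.2502, 0.1368]
eef_rot: [0.729, 0.684, -0.0, 0.001]
contact_force: [0.8, 0.4, -2.3]
opening: 0.223
finger_force: 60.0
```

Call:
move_arm([
  [0,0,30,0,0,0,1],
  [0,0,60,0,0,0,1],
  [0,0,85,0,0,0,1],
  [0,0,100,0,0,0,1],
  [0,0,105,0,0,0,1],
])

```text
clock: 11.88
tool_pos: [0.4528, -0.2472, 0.0311]
eef_rot: [0.728, 0.685, 0.0, 0.0]
contact_force: [-0.1, 0.0, -2.2]
opening: 0.223
finger_force: 60.0
```

Run:
```python
from h import *
st=r.get_state();print(st["tool_pos"].round(4),st["contact_force"].round(1))
for n in("wrist","side","top"):
    s=eyes.snapshot(n);p=pts(s);h=cv2.cvtColor(s["frame"],cv2.COLOR_RGB2HSV)
    m=cv2.inRange(h,(8,90,60),(25,255,255))>0
    m&=(p[...,2]>.02)&(p[...,2]<.1)&(p[...,0]>.4)&(p[...,0]<.5)&(p[...,1]<-.16)&(p[...,1]>-.45)
    q=p[m]
    if len(q)<30: continue
    # upper face: highest points by bins along y
    print(n,len(q),[(round(y,2),round(float(np.percentile(q[abs(q[:,1]-y)<.01,2],85)),4)) for y in np.arange(-.41,-.16,.02) if (abs(q[:,1]-y)<.01).sum()>5])
```

```text
[ 0.4528 -0.2472  0.0311] [-0.1  0.  -2.2]
wrist 2645 [(np.float64(-0.29), 0.0523), (np.float64(-0.27), 0.0525), (np.float64(-0.25), 0.0525), (np.float64(-0.23), 0.0526), (np.float64(-0.21), 0.0528), (np.float64(-0.19), 0.053), (np.float64(-0.17), 0.0528)]
side 242 [(np.float64(-0.33), 0.0515), (np.float64(-0.29), 0.0522), (np.float64(-0.27), 0.0518), (np.float64(-0.25), 0.0524), (np.float64(-0.23), 0.0522), (np.float64(-0.21), 0.0521), (np.float64(-0.19), 0.0527), (np.float64(-0.17), 0.0521)]
top 234 [(np.float64(-0.23), 0.0557), (np.float64(-0.21), 0.0553), (np.float64(-0.19), 0.0562), (np.float64(-0.17), 0.0567)]
```

Pole level, underside 26 mm above the desk. Lower slowly.

Call:
move_arm([
  [0,0,10,0,0,0,1],
  [0,0,18,0,0,0,1],
  [0,0,22,0,0,0,1],
  [0,0,25,0,0,0,1],
  [0,0,25,0,0,0,1],
])

```text
clock: 12.65
tool_pos: [0.4521, -0.2472, 0.0065]
eef_rot: [0.728, 0.685, -0.0, -0.0]
contact_force: [-0.2, 0.4, -1.4]
opening: 0.22
finger_force: 60.0
```

Call:
move_arm([
  [0,0,0.5,0,0,0,1],
  [0,0,1,0,0,0,1],
  [0,0,1,0,0,0,1],
])

```text
clock: 13.02
tool_pos: [0.4522, -0.2473, 0.0058]
eef_rot: [0.728, 0.685, 0.0, 0.0]
contact_force: [-0.1, -0.5, -1.3]
opening: 0.22
finger_force: 60.0
```

Call:
move_arm([
  [0,0,0.5,0,0,0,1],
  [0,0,1,0,0,0,1],
  [0,0,1,0,0,0,1],
])

```text
clock: 13.4
tool_pos: [0.4523, -0.2472, 0.0048]
eef_rot: [0.728, 0.685, 0.0, 0.0]
contact_force: [-0.4, 0.5, -1.2]
opening: 0.221
finger_force: 60.0
```

Call:
move_arm([
  [0,0,0,0,0,0,0.7],
  [0,0,0,0,0,0,0.5],
  [0,0,0,0,0,0,0.3],
  [0,0,0,0,0,0,0],
  [0,0,0,0,0,0,0],
])

```text
clock: 14.02
tool_pos: [0.4522, -0.2472, 0.0047]
eef_rot: [0.728, 0.685, 0.0, 0.0]
contact_force: [-0.1, -0.1, 0.0]
opening: 0.733
finger_force: 0.0
```

Call:
move_arm([
  [0,0,0,0,0,0,0],
  [0,0,0,0,0,0,0],
  [0,0,-20,0,0,0,0],
  [0,0,-60,0,0,0,0],
  [0,0,-110,0,0,0,0],
])

```text
clock: 14.65
tool_pos: [0.4515, -0.247, 0.1153]
eef_rot: [0.728, 0.685, -0.001, -0.001]
contact_force: [0.3, -0.1, -0.5]
opening: 1.003
finger_force: 0.0
```

Call:
move_arm([
  [0,0,-40,0,0,0,0],
  [-20,0,-80,0,0,0,0],
  [-60,0,-100,0,0,0,0],
  [-80,0,-100,0,0,0,0],
  [-80,0,-100,0,0,0,0],
])

```text
clock: 15.28
tool_pos: [0.4465, -0.3287, 0.2146]
eef_rot: [0.73, 0.684, -0.0, 0.0]
contact_force: [0.2, -0.5, -0.4]
opening: 1.0
finger_force: 0.0
```

```bash
python3 fl.py
python3 - <<'E'
from h import *
for n in("side","top"):
    s=eyes.snapshot(n);p=pts(s);h=cv2.cvtColor(s["frame"],cv2.COLOR_RGB2HSV)
    m=cv2.inRange(h,(8,90,60),(25,255,255))>0
    m&=(p[...,2]>.01)&(p[...,2]<.06)&(p[...,0]>.4)&(p[...,0]<.5)&(p[...,1]<-.16)&(p[...,1]>-.45)
    q=p[m];print(n,len(q),q.min(0).round(3),q.max(0).round(3),[round(float(np.percentile(q[abs(q[:,1]-y)<.02,2],85)),4) for y in (-.38,-.29,-.2) if (abs(q[:,1]-y)<.02).sum()>5])
E
```

```text
[ 0.4465 -0.3287  0.2146] [ 0.2 -0.5 -0.4] [-0.06 -0.09  0.02]
flap angle -0.0010986968249641943 z at .18 0.1452519302275959 z at .3 0.1453837738996426 7661 rms 0.0010299668357345436
flap angle 0.0007354455068382321 z at .18 0.14621047622361583 z at .3 0.14612222274688372 6613 rms 0.0018964898618552921
side 421 [ 0.434 -0.407  0.01 ] [ 0.465 -0.168  0.029] [0.0257, 0.0256, 0.0259]
top 815 [ 0.433 -0.41   0.02 ] [ 0.463 -0.173  0.033] [0.0287, 0.0292, 0.0288]
```

Pole flat on the desk, flap shut, gripper clear.

```bash
python3 -c "
from plant import finish_job
print(finish_job())"
```

```text
the job is handed in; nothing more can be done
None
```

The flap is fully shut, the hook is out of the eye, and the pole lies flat on the desk near where it started; I handed the job in at about 15.5 s with the gripper clear, and the hand-in gave no verdict.

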